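# Open the push-and-turn bottle in the pantry

### The job

A small jar has been stacked on the safety cap of the square bottle: lift it off and stand it upright, wholly on the round cork mat, without dropping or toppling it. Then open the bottle: press its push-and-turn cap down, twist it a quarter turn anticlockwise (seen from above) while it is held down, and lift it off. Finish while still holding the cap in the gripper, level and straight over the bottle with its lower rim about 8 cm above the bottle's mouth; leave the other jars and the tin where they stand.

Things in the scene. Friction and masses are not known exactly. Their poses are not given: they have to be found in the camera images.
- bottle: Square brown glass bottle, 80 x 80 mm, wedged in a dark wooden holder (110 x 110 x 31 mm) fixed to the counter; neither can move or turn. Stands left or right, swapping places with the cork mat. Origin: centre of the holder's underside, on the counter; z up along the neck. Square body up to 72 mm, shoulder sloping in to a 27 mm thick neck at 86 mm.
- mouth (a point): Centre of the bottle's mouth, under the cap, 121 mm above the bottle's origin. A rubber seal on a spring in the mouth pushes the cap up; two lugs on the neck lock the cap like a bayonet.
- cap: White round push-and-turn cap, ribbed, 60 mm in diameter (61 mm over the ribs), 34 mm tall, 40 g, hollow below, flat top. Origin: centre of its lower rim; z up. Locked, its origin is 100 mm above the bottle's, and its x axis along the bottle's x. Grip it round its upper side from above at any yaw; fingertips may go down to 40 mm below its top. 2 mm of sideways play on the neck.
- cap_top (a point): Centre of the cap's flat top, 34 mm above the cap's origin, 134 mm above the counter when locked. Locked, the cap can neither be pulled up nor turned. Pressed down 4.5 to 8 mm (8 is the stop; 5 N to start, about 9 N at full travel) it turns anticlockwise from above; clockwise is blocked. It lifts free when turned 50 to 130 degrees, best 90.
- small_jar: Small closed glass jar of dark red preserve with a brass-coloured metal lid, a plain cylinder 54 mm in diameter and 60 mm tall, 140 to 270 g. Origin: centre of its underside; z up. At the start it stands on the cap, nearly centred (underside at 134 mm).
- cork_mat: Round cork mat fixed flat on the counter, 130 mm in diameter, 8 mm thick. Origin: centre of its underside, on the counter.
- pickle_jar: Bystander: glass jar of green pickles with a green lid, 84 mm in diameter, 115 mm tall, beyond the work. Origin: centre of its underside.
- fish_tin: Bystander: flat round brass-coloured tin, 86 mm in diameter, 34 mm tall, on the robot's side of the work. Origin: centre of its underside.
- corn_jar: Bystander: glass jar of yellow preserve with a white lid, 72 mm in diameter, 85 mm tall, beyond the work. Origin: centre of its underside.
There are look-alikes about, which are no part of the job. What is shaped like the cap but pink is not meant.

How it is judged:
On the way, in this order (a step that is already met when the one before it is completed fails the run):
1. the small jar stands upright on the cork mat, let go (horizontal distance between small_jar and cork_mat below 0.04 m and z of small_jar in the frame of cork_mat between 0.004 and 0.013 m and angle between small_jar's own z axis and vertical below 0.15 rad and contact force between the fingers and small_jar below 0.1 N and linear speed of small_jar below 0.03 m/s), for 0.2 s.
2. the cap is pressed down against its spring (z of cap in the frame of bottle between 0.085 and 0.0965 m), for 0.05 s.
3. the cap is twisted out of its lock while still on the neck (angle between the x axis of cap and the x axis of bottle, either way round above 0.6 rad and z of cap in the frame of bottle below 0.106 m), for 0.05 s.
At the end, for the whole second after the job is handed in: The cap is held still between the fingers, touching nothing else, tilted under 17 degrees, its lower rim 50 to 120 mm above the bottle's mouth (121 mm) and its axis within 35 mm of the bottle's; the small jar stands upright, released and at rest on the cork mat, its centre within 40 mm of the mat's (all of step 1 and z of cap in the frame of bottle between 0.171 and 0.241 m and horizontal distance between cap and bottle below 0.035 m and angle between cap's own z axis and vertical below 0.3 rad and contact force between the fingers and cap above 1 N and contact force between cap and bottle below 0.1 N and contact force between cap and small_jar below 0.1 N and linear speed of cap below 0.03 m/s); the arm keeps its last pose, push and grip.
It fails at once if pickle jar pushed more than 25 mm or tipped (distance of pickle_jar from where it was at the start of the episode above 0.025 m or angle between pickle_jar's own z axis and vertical above 0.4 rad).
It fails at once if fish tin pushed more than 25 mm or tipped (distance of fish_tin from where it was at the start of the episode above 0.025 m or angle between fish_tin's own z axis and vertical above 0.4 rad).
It fails at once if corn jar pushed more than 25 mm or tipped (distance of corn_jar from where it was at the start of the episode above 0.025 m or angle between corn_jar's own z axis and vertical above 0.4 rad).
It fails at once if the small jar is dropped (falls freely by more than about 25 mm) (contact force between the fingers and small_jar below 0.05 N and linear speed of small_jar above 0.7 m/s).
It fails at once if the small jar topples (angle between small_jar's own z axis and vertical above 0.9 rad).
It also fails if it takes over 58 s, if anything falls off the work surface, if the arm or the gripper's body presses on something with over 40 N, if the wrist force passes 120 N, or if a joint passes its speed limit or range.

### The arm

A 7-joint arm with a two-finger parallel gripper is mounted at the origin on the work surface. World frame = base frame: x ahead of the robot, y to its left, z up, the work surface at z = 0. Lengths are in m, angles in rad, forces in N, time in s.
With the tool pointing down it reaches from about 0.4 to 0.875 m from the base axis. Payload 4.4 kg.
Tool frame: the origin (TCP) lies between the finger pads; the fingertips stand 11 mm ahead of it and the grasp point (between the pads) lies 8 mm behind it; z points along the fingers, y is the direction in which the jaws open and shut (so a half turn about z gives the same grasp; the last joint's range is limited). The gripper opens to 85 mm and grips with 20 to 120 N. Pads are 22 mm wide; open, the fingers measure 114 mm over their backs; the gripper's body (76 mm by 85 mm) begins 54 mm behind the grasp point. The pads swing forward as they close: fully open they stand 13 mm farther back than shut.
Start: joints at [-1.253, 0.628, 0.038, 1.517, -0.027, 0.996, -0.02], TCP at [0.243, 0.603, 0.242] pointing down, gripper open.
Joint ranges: [-3.06, 3.06], [-0.37, 2.12], [-1.25, 1.32], [0.18, 2.47], [-1.1, 4.24], [0.23, 1.98], [-2.94, 2.94]. Speed limits (rad/s): [2.57, 2.57, 3.14, 3.14, 3.14, 3.14, 3.14].

### API

Orientations are given as a unit quaternion [x, y, z, w].
In Python, from rig import r gives the robot as it stands.
- The arm moves only by the tool step_arm, never from a script. Its argument "increments" is a list of rows, each a list of 2 entries, a list of its own where there are three numbers: the shift along the tool's x, y, z in units of 40 mm (1.0 is 40 mm), then the turn, a rotation vector about the tool's x, y, z in rad. In form: [[[dx, dy, dz], [rx, ry, rz]], ...]. A call has exactly 8 rows; each row is the pose to reach, as a shift and turn from the pose commanded when the call began, along the tool's axes at that moment; what a row does not reach only later rows make up. A row lasts 1/12 s, in which the tool goes at most 41.7 mm and 7.16 degrees, less where a joint would pass 70% of its speed; a pose out of reach is approached as far as the arm can. A call with a gripper value outside its range is refused whole. "grip" is the closure, from -1 (fully open) to 1 (shut), set as the call begins (left out, the last holds). The fingers move at their own pace and stop on an object; the grip force is fixed at half the most. Time passes only in rows, so rows that repeat a pose let the fingers close, or fill a call up. It gives the time, the measured TCP pose, the force and the opening at its end, in the units of the state.
- r.get_obs(): the state, without advancing time (a new reading comes with each control period).
- r.grab_frame(name): name is "scene" or "top"; returns (picture, depth): 420x560x3 uint8, red, green, blue; 420x560 float32, m along the optical axis (not along the pixel's ray), 0 where there is no reading.
- r.get_calibration(name): a dict with "fov_y" (degrees; the focal length in pixels is half the picture's height over the tangent of half this angle, whatever the lens; pixels are square), "cx", "cy" (the principal point, pixels), "view" (4x4, takes a point from world to camera coordinates). Camera axes: x right, y down, z forward; pixel columns grow to the right and rows downward; lengths in m; the calibration is good to about 2 mm. A picture is of the moment at which its call begins. get_calibration takes no time and is no camera call.
- r.close_job(): hands the job in, once; it reports no verdict.
Trained networks look in the newest picture that a camera, given by its name, has taken for a name from the list of things; names that differ only in an ending like _2 or _b are one class to them, and where a whole thing is asked for, a point or a joint stands for the part that bears it (a point fixed in the world has none). Each returns a list of dicts, best first, with "conf" (0 to 1); they miss things now and then, are a little off and sometimes report something else, mostly with a low value. They report only what shows in the picture. A call takes as long as a camera call. They do not tell look-alikes from the thing itself.
- r.silhouettes(camera, query): "mask" (420x560 bool, what is visible of it) and "uv" ([column, row] in pixels, amid what is visible of it).
The state is a dict: "clock": time; "joints": joint angles; "joint_vel": joint speeds; "tau": joint torques, N m; "tool_pos": TCP position; "orientation": TCP orientation; "ft_force": force on the tool from outside, world axes, zero at the start; "moment": the same for the moment, N m; "finger_gap": finger opening in m.
Only numpy, scipy, OpenCV 4.12 (cv2) and the standard library are available. Lean on these libraries where they do the work, as an engineer would, in place of code of your own. Each camera call takes 0.05 s, during which the arm holds its last target.

## Working session

There is one attempt and no reset: what is moved stays moved. The work goes in short steps, Python scripts to look and compute and a tool call to move; the robot and the scene stay as the last step left them, time stands still between calls to the robot, and variables do not carry over. Pictures are saved under pics/ and viewed, and the job is handed in when it is done.

Besides the shell and the picture viewer there is one more tool, called after "Call:" as name(argument=value, ...) on one line, values as JSON. step_arm: Moves the arm, as the interface text tells. Its arguments: {"type":"object","properties":{"increments":{"type":"array","items":{"type":"array"}},"grip":{"type":"number"}},"required":["increments"]}

```bash
mkdir -p pics; ls; cat > h.py <<'E'
import numpy as np, cv2
from rig import r
def cal(n):
    c=r.get_calibration(n); f=210/np.tan(np.radians(c['fov_y'])/2); return f,c['cx'],c['cy'],np.array(c['view'])
def pts(n,d):
    f,cx,cy,V=cal(n); v,u=np.indices(d.shape)
    P=np.stack([(u-cx)/f*d,(v-cy)/f*d,d],-1); return (P-V[:3,3])@V[:3,:3]
def save(n,im,s=1.4): cv2.imwrite('pics/'+n+'.png',cv2.resize(im[...,::-1],None,fx=s,fy=s))
E
python3 - <<'E'
from h import *
print(r.get_obs())
for n in('scene','top'):
    im,d=r.grab_frame(n); save(n+'0',im); np.savez(n+'0.npz',im=im,d=d); print(r.get_calibration(n))
E
```

```text
pics
{'clock': 0.0, 'joints': array([-1.25282654,  0.6293235 ,  0.03844458,  1.51840859, -0.02700359,
        0.99625961, -0.02000208]), 'joint_vel': array([-0.00115103,  0.00185604,  0.0020127 , -0.00130188, -0.00116161,
        0.00053929,  0.00189643]), 'tau': array([ 2.94791917e-04, -5.63396752e+01,  1.22665599e+00, -1.93446743e+01,
        1.11452927e-02,  1.03678310e-02,  3.83049709e-06]), 'tool_pos': array([0.24311725, 0.60216244, 0.24139078]), 'orientation': array([ 1.90712917e-01,  9.81645404e-01, -9.25340871e-04, -1.68144898e-04]), 'ft_force': array([-0.08715086, -0.73428909, -0.69705562]), 'moment': array([-0.00412814,  0.01600513, -0.01594232]), 'finger_gap': 0.0853579604990633}
{'fov_y': 43.744621409968026, 'cx': 280.8471891000882, 'cy': 207.94686652296582, 'view': array([[-0.86697652,  0.49816499,  0.01354081,  0.43540086],
       [ 0.28660103,  0.52064343, -0.80423272, -0.1369585 ],
       [-0.40769051, -0.69337008, -0.59416023,  1.27325817],
       [ 0.        ,  0.        ,  0.        ,  1.        ]])}
{'fov_y': 42.695251696456005, 'cx': 284.5646120466936, 'cy': 213.2663700428016, 'view': array([[ 0.02654413, -0.99919327,  0.03013664,  0.05341217],
       [-0.98102884, -0.03182929, -0.19123104,  0.56308281],
       [ 0.19203599, -0.02448886, -0.9810823 ,  1.00417455],
       [ 0.        ,  0.        ,  0.        ,  1.        ]])}
```

View pics/scene0.png

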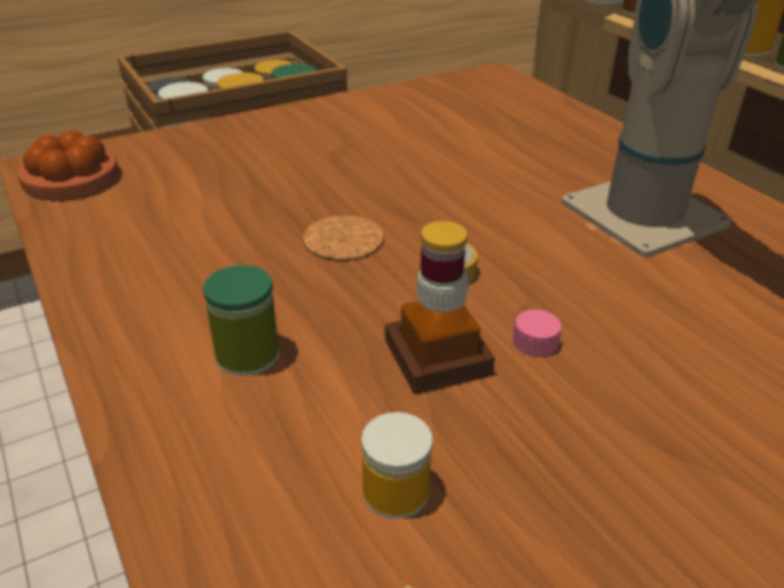

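View pics/top0.png

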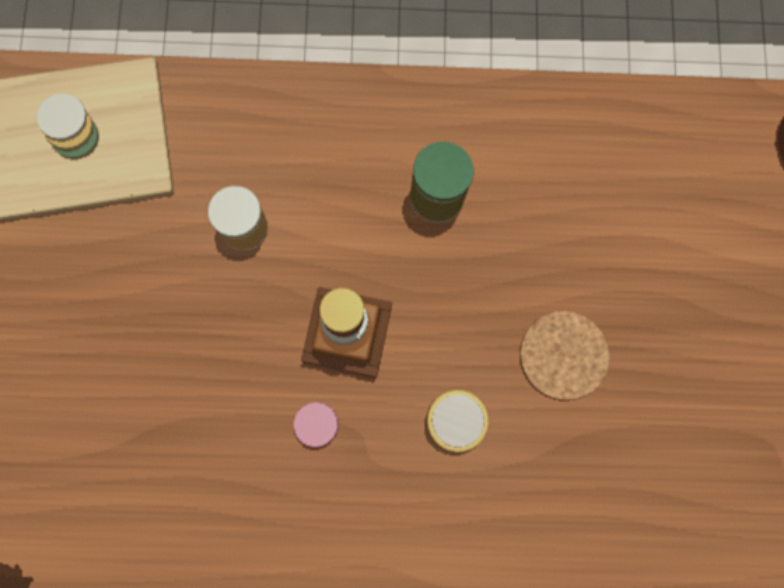

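The top view shows the target small jar, brass lid, on the bottle in the dark holder at shown pixel (342,311). The cork mat is at (565,355), the tin (458,421), the pickle jar (442,175) and the corn jar (235,212). Things that could be mistaken for the jar or cap are the pink cap (315,425), the stacked jars on the board (65,120) and the white corn lid (235,210). I choose the brass-lidded jar at (342,311) and the white ribbed ring just under it.

```bash
python3 - <<'E'
from h import *
D={n:np.load(n+'0.npz') for n in('scene','top')}
for n in D:
    P=pts(n,D[n]['d']); np.save(n+'P.npy',P)
    d=D[n]['d']
    def q(name,m):
        m=m&(d>0); p=P[m]
        if len(p)<5: print(n,name,len(p));return
        print(n,name,len(p),'mean',p.mean(0).round(4),'mid',((p[:,:2].max(0)+p[:,:2].min(0))/2).round(4),'zmed',np.median(p[:,2]).round(4))
        (c,rad)=cv2.minEnclosingCircle((p[:,:2]*1000).astype(np.float32)); print('   circ',np.round(c,1),round(rad,1))
    for k in ('small_jar','cap','bottle','cork_mat','pickle_jar','fish_tin','corn_jar'):
        # need newest picture: nothing moved
        for s in r.silhouettes(n,k)[:3]:
            print(n,k,round(s['conf'],2),np.round(s['uv']))
            m=s['mask']; z=P[...,2]
            if s['conf']>.3:
                zz=z[m&(d>0)]
                top=np.percentile(zz,97)
                q(k+' top',m&(z>top-.006)); 
                if k=='cap': q('capall',m)
    
E
```

```text
scene small_jar 0.57 [315. 178.]
scene small_jar top 516 mean [0.5231 0.1465 0.1933] mid [0.5222 0.1438] zmed 0.1935
   circ [520.8 142.9] 28.2
scene cap 0.67 [314. 207.]
scene cap top 146 mean [0.5265 0.1619 0.1321] mid [0.5204 0.1512] zmed 0.1325
   circ [520.1 145.2] 30.1
scene capall 625 mean [0.5306 0.1618 0.1188] mid [0.5211 0.1496] zmed 0.1189
   circ [520.2 144.8] 31.0
scene cap 0.65 [383. 236.]
scene cap top 544 mean [0.3885 0.1836 0.0335] mid [0.3869 0.1818] zmed 0.0336
   circ [387.3 181.5] 32.1
scene capall 947 mean [0.3945 0.1892 0.0257] mid [0.3726 0.1719] zmed 0.0321
   circ [370.6 168.3] 54.9
scene bottle 0.68 [312. 246.]
scene bottle top 321 mean [0.5276 0.1551 0.0813] mid [0.5203 0.1457] zmed 0.0804
   circ [521.9 146.3] 29.3
scene bottle 0.18 [313. 178.]
scene cork_mat 0.75 [244. 171.]
scene cork_mat top 1389 mean [ 0.4999 -0.17    0.0077] mid [ 0.4983 -0.1715] zmed 0.0078
   circ [ 498.4 -171.8] 66.6
scene pickle_jar 0.96 [171. 228.]
scene pickle_jar top 1183 mean [0.7353 0.0201 0.1146] mid [0.7341 0.016 ] zmed 0.1147
   circ [733.8  15.7] 43.7
scene fish_tin 0.59
[... 867 characters left out ...]
p bottle 0.85 [253. 247.]
top bottle top 547 mean [0.5007 0.1368 0.0739] mid [0.5114 0.143 ] zmed 0.0719
   circ [514.9 141.8] 51.4
top cork_mat 0.71 [401. 257.]
top cork_mat top 2568 mean [ 0.494  -0.1746  0.0085] mid [ 0.4942 -0.174 ] zmed 0.0083
   circ [ 494.9 -174.9] 64.9
top pickle_jar 0.82 [313. 127.]
top pickle_jar top 1294 mean [0.7304 0.0155 0.115 ] mid [0.7318 0.0156] zmed 0.1149
   circ [731.6  16.6] 42.1
top fish_tin 0.56 [326. 300.]
top fish_tin top 1342 mean [ 0.3946 -0.017   0.0346] mid [ 0.395 -0.017] zmed 0.0345
   circ [395.  -17.2] 42.7
top corn_jar 0.57 [174. 156.]
top corn_jar top 956 mean [0.6715 0.3022 0.0847] mid [0.6726 0.3024] zmed 0.0846
   circ [672.3 302.2] 36.2
```

```bash
python3 - <<'E'
from h import *
im=np.load('top0.npz')['im'][190:290,200:310]; im2=np.load('scene0.npz')['im'][150:290,260:410]
save('crop',np.hstack([cv2.resize(im,(390,360)),cv2.resize(im2,(390,360))]),1)
E
```

```text
(no output)
```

View pics/crop.png

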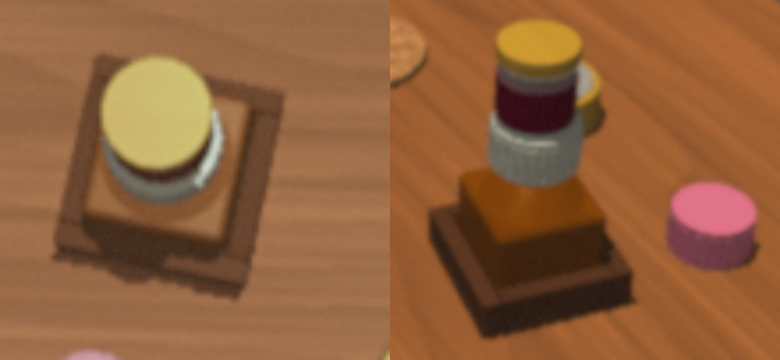

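The crop confirms it: brass lid on a dark red jar, on a white ribbed cap, on the brown bottle. The pink cap stands apart at the lower left (top view) and lower right (scene view). Next I move over the jar.

```bash
cat >> h.py <<'E'
from scipy.spatial.transform import Rotation as Ro
import sys
def plan(x,y,z,dyaw=0,level=True,pos=None):
    """tool-units shift from measured pose to world x,y,z; turn incl. dyaw about world z"""
    o=r.get_obs(); R=Ro.from_quat(o['orientation']); p=o['tool_pos'] if pos is None else pos
    s=R.inv().apply(np.array([x,y,z])-p)/.04
    t=R.as_matrix(); yaw=np.arctan2(t[1,1],t[0,1])+dyaw
    yv=np.array([np.cos(yaw),np.sin(yaw),0]); zv=np.array([0,0,-1.]); T=Ro.from_matrix(np.stack([np.cross(yv,zv),yv,zv],1))
    print('shift',s.round(3),'turn',(R.inv()*T).as_rotvec().round(3),'jawyaw',np.degrees(yaw-dyaw).round(1),'p',p.round(4),'j7',o['joints'].round(3),'t',o['clock'])
E
python3 -c "
from h import *
plan(.519,.143,.262)"
```

```text
shift [-10.693  -8.077  -0.492] turn [ 0. -0.  0.] jawyaw 68.0 p [0.2434 0.6027 0.2423] j7 [-1.253  0.628  0.038  1.517 -0.027  0.996 -0.02 ] t 0.8
```

Call:
step_arm(increments=[[[-0.6,-0.5,-0.5],[0,0,0]],[[-1.2,-0.9,-0.5],[0,0,0]],[[-1.9,-1.4,-0.5],[0,0,0]],[[-2.6,-2.0,-0.5],[0,0,0]],[[-3.3,-2.5,-0.5],[0,0,0]],[[-4.0,-3.0,-0.5],[0,0,0]],[[-4.7,-3.5,-0.5],[0,0,0]],[[-5.3,-4.0,-0.5],[0,0,0]]], grip=-1)

```text
clock: 1.47
tool_pos: [0.3815, 0.3731, 0.2626]
orientation: [0.191, 0.982, 0.0, 0.0]
ft_force: [1.0, 0.8, 0.5]
finger_gap: 0.0849
```

Call:
step_arm(increments=[[[-0.7,-0.5,0],[0,0,0]],[[-1.4,-1.1,0],[0,0,0]],[[-2.1,-1.6,0],[0,0,0]],[[-2.8,-2.1,0],[0,0,0]],[[-3.5,-2.7,0],[0,0,0]],[[-4.2,-3.2,0],[0,0,0]],[[-4.8,-3.7,0],[0,0,0]],[[-5.3,-4.0,0],[0,0,0]]])

```text
clock: 2.13
tool_pos: [0.5177, 0.1436, 0.2626]
orientation: [0.192, 0.981, -0.001, 0.0]
ft_force: [-0.1, 0.8, -0.1]
finger_gap: 0.0854
```

```bash
python3 -c "
from h import *
plan(.5195,.143,.262)
im,d=r.grab_frame('scene');save('s1',im)"
```

```text
shift [-0.047  0.004  0.014] turn [-0.001  0.001  0.   ] jawyaw 67.8 p [0.5177 0.1436 0.2626] j7 [-0.385  0.443  0.089  1.81  -0.047  0.89   0.909] t 2.1333
```

View pics/s1.png

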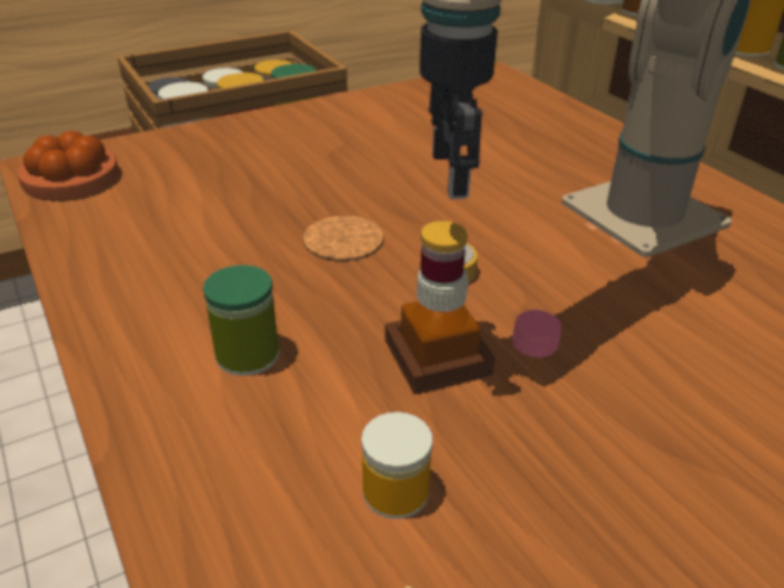

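The open fingers are at about (460,180), above and in line with the jar at (443,240). Descending.

Call:
step_arm(increments=[[[-0.04,0,0.5],[0,0,0]],[[-0.04,0,1.0],[0,0,0]],[[-0.04,0,1.5],[0,0,0]],[[-0.04,0,2.0],[0,0,0]],[[-0.04,0,2.4],[0,0,0]],[[-0.04,0,2.7],[0,0,0]],[[-0.04,0,2.7],[0,0,0]],[[-0.04,0,2.7],[0,0,0]]])

```text
clock: 2.85
tool_pos: [0.5179, 0.1468, 0.1541]
orientation: [0.191, 0.982, -0.0, -0.0]
ft_force: [1.0, -0.1, -0.5]
finger_gap: 0.0852
```

```bash
python3 -c "
from h import *
plan(.5195,.143,.155)
a,d=r.grab_frame('scene');b,d=r.grab_frame('top')
save('s2',np.hstack([cv2.resize(a[100:300,230:430],(400,400)),cv2.resize(b[140:340,150:350],(400,400))]),1)"
```

```text
shift [-0.072 -0.073 -0.023] turn [-0.001 -0.001 -0.   ] jawyaw 68.0 p [0.5179 0.1468 0.1541] j7 [-0.374  0.592  0.068  1.918 -0.064  0.635  0.922] t 2.85
```

View pics/s2.png

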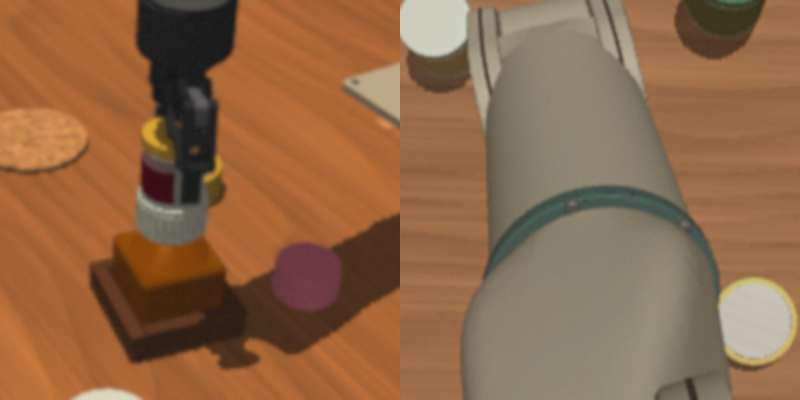

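```bash
python3 -c "
from h import *
f,cx,cy,V=cal('scene')
def pr(p):
    q=V[:3,:3]@np.array(p)+V[:3,3]; return (f*q[0]/q[2]+cx,f*q[1]/q[2]+cy,q[2])
def crop(u): return (u[0]-230)*2,(u[1]-100)*2
for p in ([.5195,.143,.194],[.5195,.143,.155],[.5179,.1468,.1541],[.5179+.374*.045,.1468+.927*.045,.1541]): print(p,crop(pr(p)),pr(p)[2])
a,d=r.grab_frame('scene');P=pts('scene',d)
for c in [(185,100),(190,120),(195,140),(190,160),(188,180),(188,195),(160,185),(175,225),(155,140)]:
    u,v=c[0]//2+230,c[1]//2+100; print(c,P[v,u].round(3),a[v,u])
"
```

```text
[0.5195, 0.143, 0.194] (np.float64(174.41017778112598), np.float64(129.87844223572904)) 0.847043940014905
[0.5195, 0.143, 0.155] (np.float64(171.83897665955976), np.float64(169.87847537711377)) 0.8702161889987232
[0.5179, 0.1468, 0.1541] (np.float64(175.89147090984522), np.float64(172.50383576822964)) 0.8687684317289397
[0.53473, 0.18851500000000002, 0.1541] (np.float64(186.85345001685414), np.float64(203.97724320572257)) 0.832983067558637
(185, 100) [0.555 0.203 0.262] [44 44 45]
(190, 120) [0.551 0.207 0.247] [32 31 34]
(195, 140) [0.55  0.212 0.232] [32 31 34]
(190, 160) [0.551 0.21  0.214] [26 26 29]
(188, 180) [0.543 0.199 0.187] [27 27 27]
(188, 195) [0.54  0.196 0.17 ] [24 25 24]
(160, 185) [0.54  0.158 0.157] [58 11 23]
(175, 225) [0.531 0.168 0.119] [106 102  91]
(155, 140) [0.542 0.147 0.194] [212 159  53]
```

Call:
step_arm(increments=[[[-0.04,-0.06,0],[0,0,0]],[[-0.04,-0.06,0],[0,0,0]],[[-0.04,-0.06,0],[0,0,0]],[[-0.04,-0.06,0],[0,0,0]],[[-0.04,-0.06,0],[0,0,0]],[[-0.04,-0.06,0],[0,0,0]],[[-0.04,-0.06,0],[0,0,0]],[[-0.04,-0.06,0],[0,0,0]]])

```text
clock: 3.67
tool_pos: [0.5187, 0.1438, 0.1543]
orientation: [0.191, 0.982, -0.0, -0.0]
ft_force: [0.1, 0.3, 0.5]
finger_gap: 0.085
```

```bash
python3 -c "
from h import *
plan(.5195,.143,.155)"
```

```text
shift [-0.025 -0.012 -0.018] turn [-0. -0. -0.] jawyaw 68.0 p [0.5187 0.1438 0.1543] j7 [-0.368  0.591  0.068  1.918 -0.064  0.634  0.927] t 3.6667
```

Centred within about 1 mm. Closing on the jar.

Call:
step_arm(increments=[[[0,0,0],[0,0,0]],[[0,0,0],[0,0,0]],[[0,0,0],[0,0,0]],[[0,0,0],[0,0,0]],[[0,0,0],[0,0,0]],[[0,0,0],[0,0,0]],[[0,0,0],[0,0,0]],[[0,0,0],[0,0,0]]], grip=1)

```text
clock: 4.33
tool_pos: [0.5187, 0.1437, 0.1544]
orientation: [0.191, 0.982, -0.0, -0.0]
ft_force: [-0.6, -0.8, 3.2]
finger_gap: 0.0529
```

Call:
step_arm(increments=[[[0,0,-0.1],[0,0,0]],[[0,0,-0.3],[0,0,0]],[[0,0,-0.5],[0,0,0]],[[0,0,-0.8],[0,0,0]],[[0,0,-1.1],[0,0,0]],[[0,0,-1.4],[0,0,0]],[[0,0,-1.5],[0,0,0]],[[0,0,-1.5],[0,0,0]]])

```text
clock: 5.0
tool_pos: [0.5196, 0.1441, 0.2158]
orientation: [0.191, 0.982, 0.001, 0.001]
ft_force: [0.6, 0.2, -1.9]
finger_gap: 0.0528
```

```bash
python3 -c "
from h import *
plan(.4965,-.173,.22)
a,d=r.grab_frame('scene');P=pts('scene',d)
np.savez('s3.npz',a=a,d=d)
save('s3',np.hstack([cv2.resize(a[60:260,230:430],(500,500))]),1)"
```

```text
shift [-2.434 -7.567 -0.116] turn [ 0.002  0.002 -0.   ] jawyaw 68.0 p [0.5196 0.1441 0.2158] j7 [-0.377  0.503  0.08   1.862 -0.055  0.776  0.919] t 5.0
```

View pics/s3.png

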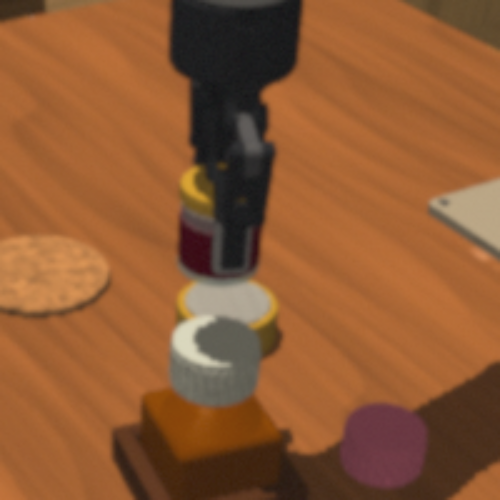

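The jar is gripped upright, well clear of the cap, which is now exposed at crop (215,355). Carrying it to the mat.

Call:
step_arm(increments=[[[-0.1,-0.4,0],[0,0,0]],[[-0.3,-1.0,0],[0,0,0]],[[-0.5,-1.6,0],[0,0,0]],[[-0.7,-2.2,0],[0,0,0]],[[-0.9,-2.8,0],[0,0,0]],[[-1.1,-3.4,0],[0,0,0]],[[-1.3,-4.0,0],[0,0,0]],[[-1.5,-4.6,0],[0,0,0]]])

```text
clock: 5.72
tool_pos: [0.5047, -0.0504, 0.2135]
orientation: [0.191, 0.982, -0.0, -0.001]
ft_force: [-0.1, -0.3, -1.2]
finger_gap: 0.053
```

Call:
step_arm(increments=[[[-0.2,-0.6,0],[0,0,0]],[[-0.4,-1.2,0],[0,0,0]],[[-0.5,-1.7,0],[0,0,0]],[[-0.7,-2.2,0],[0,0,0]],[[-0.8,-2.6,0],[0,0,0]],[[-0.9,-2.9,0],[0,0,0]],[[-0.9,-2.97,0],[0,0,0]],[[-0.9,-2.97,0],[0,0,0]]])

```text
clock: 6.38
tool_pos: [0.4938, -0.1733, 0.2138]
orientation: [0.192, 0.981, 0.0, -0.001]
ft_force: [0.0, 0.5, -1.5]
finger_gap: 0.0531
```

```bash
python3 -c "
from h import *
plan(.4965,-.173,.029)
a,d=r.grab_frame('scene');P=pts('scene',d)
b,d2=r.grab_frame('top');Q=pts('top',d2)
np.savez('s4.npz',a=a,d=d,b=b,d2=d2)
save('s4',np.hstack([a,b]),.7)
for n,X in(('scene',P),('top',Q)):
  m=(abs(X[...,0]-.52)<.05)&(abs(X[...,1]-.145)<.05)&(X[...,2]>.128)&(X[...,2]<.14)
  p=X[m]; print(n,m.sum(),p.mean(0),(p.min(0)+p.max(0))/2,cv2.minEnclosingCircle((p[:,:2]*1000).astype(np.float32)))
"
```

```text
shift [-0.064  0.033  4.62 ] turn [-0.    -0.001 -0.   ] jawyaw 67.9 p [ 0.4938 -0.1733  0.2138] j7 [ 0.229  0.487  0.08   1.902 -0.055  0.756  1.525] t 6.3833
scene 654 [0.52106182 0.14618334 0.13331333] [0.51935267 0.14303593 0.13225996] ((518.091552734375, 144.62672424316406), 32.855491638183594)
top 854 [0.51615743 0.14236845 0.13355331] [0.51668784 0.14266887 0.13389318] ((516.24072265625, 142.72927856445312), 30.325212478637695)
```

View pics/s4.png

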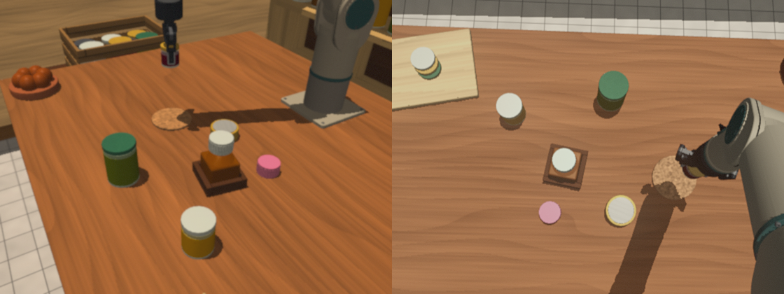

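Call:
step_arm(increments=[[[-0.06,0.03,0.5],[0,0,0]],[[-0.06,0.03,1.2],[0,0,0]],[[-0.06,0.03,1.9],[0,0,0]],[[-0.06,0.03,2.6],[0,0,0]],[[-0.06,0.03,3.3],[0,0,0]],[[-0.06,0.03,3.9],[0,0,0]],[[-0.06,0.03,4.2],[0,0,0]],[[-0.06,0.03,4.3],[0,0,0]]])

```text
clock: 7.15
tool_pos: [0.4961, -0.1704, 0.04]
orientation: [0.19, 0.982, 0.001, -0.002]
ft_force: [-0.8, -0.3, -1.8]
finger_gap: 0.053
```

```bash
python3 -c "
from h import *
plan(.4965,-.173,.0285)
a,d=r.grab_frame('scene');b,d=r.grab_frame('top')
save('s5',np.hstack([cv2.resize(a[110:210,190:290],(400,400)),cv2.resize(b[170:310,330:470],(400,400))]),1)"
```

```text
shift [-0.036 -0.057  0.288] turn [ 0.001 -0.004  0.   ] jawyaw 68.1 p [ 0.4961 -0.1704  0.04  ] j7 [ 0.252  0.774  0.04   2.009 -0.081  0.365  1.545] t 7.15
```

View pics/s5.png

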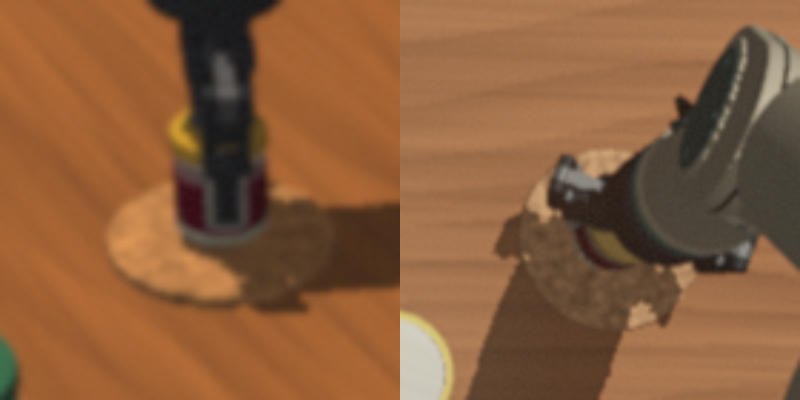

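The jar hangs about 11 mm above the middle of the mat. Lowering gently.

Call:
step_arm(increments=[[[-0.02,-0.04,0.1],[0,0,0]],[[-0.02,-0.04,0.15],[0,0,0]],[[-0.02,-0.04,0.2],[0,0,0]],[[-0.02,-0.04,0.22],[0,0,0]],[[-0.02,-0.04,0.24],[0,0,0]],[[-0.02,-0.04,0.26],[0,0,0]],[[-0.02,-0.04,0.27],[0,0,0]],[[-0.02,-0.04,0.27],[0,0,0]]])

```text
clock: 7.92
tool_pos: [0.4972, -0.1745, 0.0315]
orientation: [0.191, 0.982, 0.0, 0.0]
ft_force: [-0.1, -0.0, -2.3]
finger_gap: 0.053
```

```bash
python3 -c "
from h import *
plan(.4965,-.173,.0285); print(r.get_obs()['ft_force'])"
```

```text
shift [0.03  0.027 0.075] turn [ 0. -0.  0.] jawyaw 68.0 p [ 0.4972 -0.1745  0.0315] j7 [ 0.259  0.79   0.038  2.008 -0.08   0.345  1.549] t 7.9167
[-0.08619152 -0.04062404 -2.31461034]
```

Call:
step_arm(increments=[[[0,0,0.02],[0,0,0]],[[0,0,0.04],[0,0,0]],[[0,0,0.05],[0,0,0]],[[0,0,0.06],[0,0,0]],[[0,0,0.07],[0,0,0]],[[0,0,0.08],[0,0,0]],[[0,0,0.08],[0,0,0]],[[0,0,0.08],[0,0,0]]])

```text
clock: 8.58
tool_pos: [0.4972, -0.1745, 0.0288]
orientation: [0.191, 0.982, 0.0, 0.0]
ft_force: [-1.5, -0.2, 5.7]
finger_gap: 0.0529
```

Contact: the force is +5.7 N upward, with the jar on the mat. Releasing, opening slowly in place, then rising.

Call:
step_arm(increments=[[[0,0,-0.02],[0,0,0]],[[0,0,-0.02],[0,0,0]],[[0,0,-0.02],[0,0,0]],[[0,0,-0.02],[0,0,0]],[[0,0,-0.02],[0,0,0]],[[0,0,-0.02],[0,0,0]],[[0,0,-0.02],[0,0,0]],[[0,0,-0.02],[0,0,0]]], grip=-1)

```text
clock: 9.25
tool_pos: [0.4971, -0.1745, 0.029]
orientation: [0.191, 0.982, 0.0, -0.0]
ft_force: [1.3, -0.8, -0.5]
finger_gap: 0.0854
```

Call:
step_arm(increments=[[[0,0,-0.2],[0,0,0]],[[0,0,-0.5],[0,0,0]],[[0,0,-1.0],[0,0,0]],[[0,0,-1.6],[0,0,0]],[[0,0,-2.3],[0,0,0]],[[0,0,-3.0],[0,0,0]],[[0,0,-3.7],[0,0,0]],[[0,0,-4.2],[0,0,0]]])

```text
clock: 9.92
tool_pos: [0.4978, -0.1747, 0.2008]
orientation: [0.191, 0.982, -0.0, 0.002]
ft_force: [-0.5, -0.4, 0.0]
finger_gap: 0.0854
```

```bash
python3 -c "
from h import *
plan(.518,.143,.2)
a,d=r.grab_frame('scene');P=pts('scene',d)
b,d2=r.grab_frame('top')
m=(abs(P[...,0]-.4965)<.08)&(abs(P[...,1]+.173)<.08)&(P[...,2]>.060)&(P[...,2]<.075)
p=P[m];print(p.mean(0),p[:,:2].min(0),p[:,:2].max(0),cv2.minEnclosingCircle((p[:,:2]*1000).astype(np.float32)))
save('s6',np.hstack([a,b]),.7)"
```

```text
shift [2.509 7.554 0.014] turn [ 0.     0.004 -0.   ] jawyaw 68.0 p [ 0.4978 -0.1747  0.2008] j7 [ 0.23   0.508  0.079  1.909 -0.058  0.723  1.53 ] t 9.9167
[ 0.50165907 -0.17032915  0.06683027] [ 0.47338934 -0.19985876] [ 0.52639585 -0.14772648] ((501.3493347167969, -175.03509521484375), 28.815637588500977)
```

View pics/s6.png

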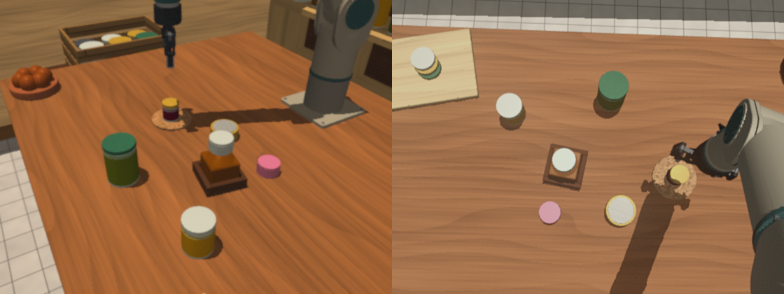

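The jar stands upright in the middle of the mat, at (170,110) in the left view and (680,175) in the right. Moving back over the cap while pre-turning clockwise by 0.8 rad, to leave joint 7 room for the twist.

Call:
step_arm(increments=[[[0.2,0.6,0],[0,0,0.1]],[[0.4,1.2,0],[0,0,0.2]],[[0.6,1.8,0],[0,0,0.3]],[[0.8,2.4,0],[0,0,0.4]],[[1.0,3.0,0],[0,0,0.5]],[[1.2,3.6,0],[0,0,0.6]],[[1.4,4.2,0],[0,0,0.7]],[[1.6,4.8,0],[0,0,0.8]]])

```text
clock: 10.68
tool_pos: [0.5092, 0.0288, 0.1972]
orientation: [0.56, 0.828, -0.0, -0.0]
ft_force: [0.1, -0.1, -0.3]
finger_gap: 0.0853
```

```bash
python3 -c "
from h import *
plan(.518,.1435,.2)"
```

```text
shift [ 2.578  1.274 -0.069] turn [-0. -0. -0.] jawyaw 21.9 p [0.5092 0.0288 0.1972] j7 [-0.335  0.512  0.325  1.959 -0.243  0.709  0.519] t 10.6833
```

Call:
step_arm(increments=[[[0.5,0.2,0],[0,0,0]],[[1.0,0.5,0],[0,0,0]],[[1.5,0.7,0],[0,0,0]],[[1.9,0.9,0],[0,0,0]],[[2.3,1.1,0],[0,0,0]],[[2.56,1.26,0],[0,0,0]],[[2.56,1.26,0],[0,0,0]],[[2.56,1.26,0],[0,0,0]]])

```text
clock: 11.35
tool_pos: [0.5175, 0.1412, 0.197]
orientation: [0.558, 0.83, -0.0, -0.0]
ft_force: [0.3, -1.3, -0.9]
finger_gap: 0.0853
```

```bash
python3 -c "
from h import *
plan(.518,.1435,.107)
a,d=r.grab_frame('scene');P=pts('scene',d)
X=P;m=(abs(X[...,0]-.52)<.05)&(abs(X[...,1]-.145)<.05)&(X[...,2]>.128)&(X[...,2]<.14)
p=P[m];print(p.mean(0),p[:,:2].min(0),p[:,:2].max(0))
save('s7',cv2.resize(a[60:260,230:430],(500,500)),1)"
```

```text
shift [0.049 0.034 2.25 ] turn [-0.001  0.     0.   ] jawyaw 22.2 p [0.5175 0.1412 0.197 ] j7 [-0.541  0.546  0.331  1.89  -0.251  0.746  0.32 ] t 11.35
[0.5209437  0.14609247 0.13338685] [0.48947886 0.11408092] [0.5493041  0.17406436]
```

View pics/s7.png

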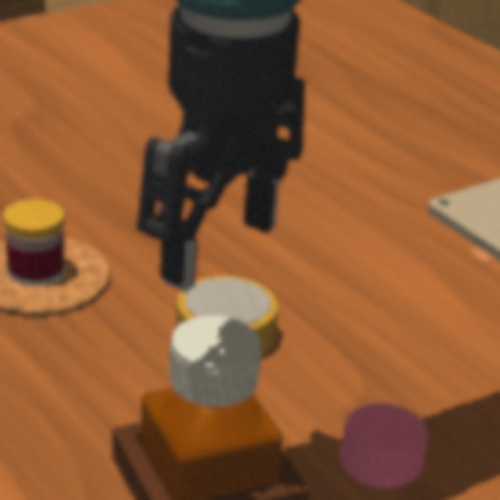

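The open fingers are at crop (180,270) and (262,220), straddling the cap at (215,355) from above. The small jar stands on the mat. Descending around the cap.

Call:
step_arm(increments=[[[0.05,0.04,0.4],[0,0,0]],[[0.05,0.04,0.8],[0,0,0]],[[0.05,0.04,1.2],[0,0,0]],[[0.05,0.04,1.6],[0,0,0]],[[0.05,0.04,2.0],[0,0,0]],[[0.05,0.04,2.2],[0,0,0]],[[0.05,0.04,2.25],[0,0,0]],[[0.05,0.04,2.25],[0,0,0]]])

```text
clock: 12.07
tool_pos: [0.5184, 0.1427, 0.1069]
orientation: [0.559, 0.829, -0.001, -0.0]
ft_force: [1.1, -0.3, 0.6]
finger_gap: 0.0858
```

```bash
python3 -c "
from h import *
plan(.5185,.1435,.107)"
```

```text
shift [ 0.018  0.01  -0.002] turn [-0.001  0.     0.   ] jawyaw 22.1 p [0.5184 0.1427 0.1069] j7 [-0.491  0.682  0.26   1.954 -0.318  0.545  0.372] t 12.0667
```

Call:
step_arm(increments=[[[0,0,0],[0,0,0]],[[0,0,0],[0,0,0]],[[0,0,0],[0,0,0]],[[0,0,0],[0,0,0]],[[0,0,0],[0,0,0]],[[0,0,0],[0,0,0]],[[0,0,0],[0,0,0]],[[0,0,0],[0,0,0]]], grip=1)

```text
clock: 12.73
tool_pos: [0.5188, 0.1437, 0.1078]
orientation: [0.558, 0.83, 0.0, 0.0]
ft_force: [-0.5, -1.3, 5.4]
finger_gap: 0.0581
```

```bash
python3 -c "
from h import *
plan(.5185,.1435,.107); o=r.get_obs(); print(o['ft_force'],o['moment'],o['finger_gap'])
a,d=r.grab_frame('scene')
save('s8',cv2.resize(a[60:260,230:430],(500,500)),1)"
```

```text
shift [-0.001 -0.009  0.021] turn [ 0.001  0.    -0.   ] jawyaw 22.2 p [0.5188 0.1437 0.1078] j7 [-0.493  0.681  0.26   1.954 -0.317  0.545  0.372] t 12.7333
[-0.48344494 -1.33057512  5.41445066] [-0.30999901  0.26507459 -0.00519373] 0.058130477528981546
```

View pics/s8.png

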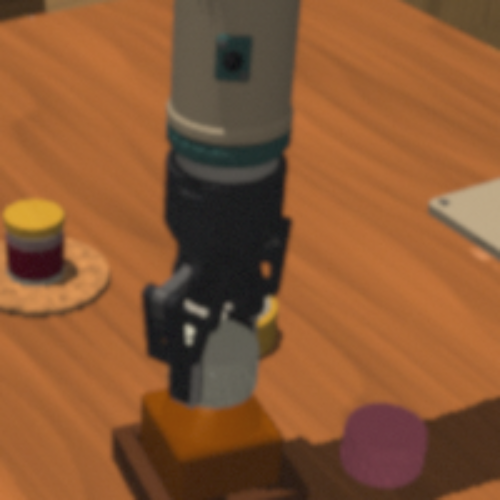

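The cap is gripped between the fingers. Pressing down.

Call:
step_arm(increments=[[[0,0,0.03],[0,0,0]],[[0,0,0.06],[0,0,0]],[[0,0,0.09],[0,0,0]],[[0,0,0.12],[0,0,0]],[[0,0,0.15],[0,0,0]],[[0,0,0.18],[0,0,0]],[[0,0,0.18],[0,0,0]],[[0,0,0.18],[0,0,0]]])

```text
clock: 13.45
tool_pos: [0.5189, 0.1437, 0.1009]
orientation: [0.558, 0.83, 0.0, 0.0]
ft_force: [-2.8, -1.6, 8.0]
finger_gap: 0.0583
```

```bash
python3 -c "
from h import *
plan(.5185,.1435,.1); o=r.get_obs(); print(o['ft_force'],o['moment'],o['finger_gap'])"
```

```text
shift [-0.001 -0.01   0.023] turn [ 0.001  0.    -0.   ] jawyaw 22.2 p [0.5189 0.1437 0.1009] j7 [-0.488  0.692  0.254  1.957 -0.322  0.53   0.376] t 13.45
[-2.76005425 -1.57845164  8.04033445] [-0.28633894  0.43311155  0.04958496] 0.058294192415730056
```

Pressed about 7 mm at 8 N, as expected. Twisting anticlockwise (negative about tool z), first half.

Call:
step_arm(increments=[[[0,0,0],[0,0,-0.1]],[[0,0,0],[0,0,-0.2]],[[0,0,0],[0,0,-0.3]],[[0,0,0],[0,0,-0.4]],[[0,0,0],[0,0,-0.5]],[[0,0,0],[0,0,-0.6]],[[0,0,0],[0,0,-0.7]],[[0,0,0],[0,0,-0.8]]])

```text
clock: 14.12
tool_pos: [0.5192, 0.1446, 0.1011]
orientation: [0.188, 0.982, 0.001, 0.001]
ft_force: [-2.3, 1.0, 8.0]
finger_gap: 0.0582
```

```bash
python3 -c "
from h import *
plan(.5185,.1435,.1); o=r.get_obs(); print(o['ft_force'],o['moment'],o['finger_gap'])
a,d=r.grab_frame('scene')
save('s9',cv2.resize(a[160:260,280:380],(500,500)),1)"
```

```text
shift [ 0.005 -0.033  0.027] turn [ 0.002  0.001 -0.   ] jawyaw 68.3 p [0.5192 0.1446 0.1011] j7 [-0.347  0.676  0.036  1.953 -0.048  0.512  0.915] t 14.1167
[-2.26318861  0.97906067  7.95522493] [ 0.02719592  0.3637623  -0.02061274] 0.05816031271578283
```

View pics/s9.png

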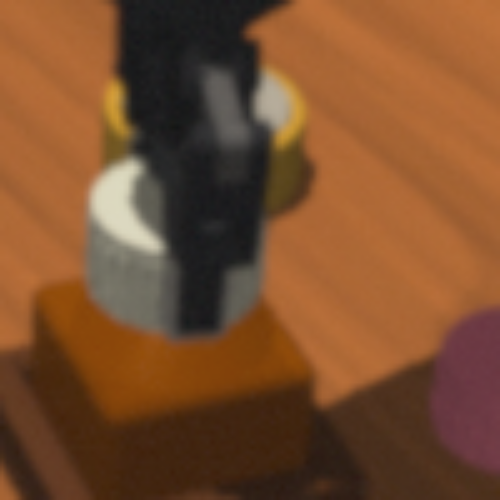

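The yaw moment stays near zero, so the cap turns freely with the gripper. Second half.

Call:
step_arm(increments=[[[0,0,0],[0,0,-0.1]],[[0,0,0],[0,0,-0.2]],[[0,0,0],[0,0,-0.3]],[[0,0,0],[0,0,-0.4]],[[0,0,0],[0,0,-0.5]],[[0,0,0],[0,0,-0.6]],[[0,0,0],[0,0,-0.7]],[[0,0,0],[0,0,-0.78]]])

```text
clock: 14.83
tool_pos: [0.5194, 0.1445, 0.1012]
orientation: [-0.199, 0.98, 0.0, 0.001]
ft_force: [-1.1, 0.3, 7.8]
finger_gap: 0.0582
```

Call:
step_arm(increments=[[[0,0,-0.05],[0,0,0]],[[0,0,-0.1],[0,0,0]],[[0,0,-0.18],[0,0,0]],[[0,0,-0.26],[0,0,0]],[[0,0,-0.34],[0,0,0]],[[0,0,-0.42],[0,0,0]],[[0,0,-0.5],[0,0,0]],[[0,0,-0.5],[0,0,0]]])

```text
clock: 15.5
tool_pos: [0.5186, 0.1438, 0.1203]
orientation: [-0.197, 0.98, -0.0, 0.0]
ft_force: [-0.6, 0.0, -0.5]
finger_gap: 0.0583
```

```bash
python3 -c "
from h import *
plan(.5185,.1435,.208); o=r.get_obs(); print(o['ft_force'],o['moment'],o['finger_gap'])
a,d=r.grab_frame('scene')
save('s10',cv2.resize(a[140:260,270:390],(500,500)),1)"
```

```text
shift [ 0.005 -0.006 -2.193] turn [-0.  0.  0.] jawyaw 112.7 p [0.5186 0.1438 0.1203] j7 [-0.201  0.648 -0.184  1.938  0.205  0.573  1.446] t 15.5
[-0.62462731  0.01830556 -0.48068249] [-0.00046933  0.02811887  0.02552835] 0.05827508981586411
```

View pics/s10.png

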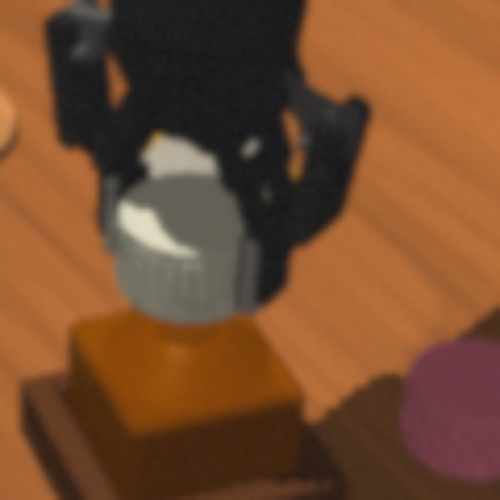

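The cap is coming up freely with no pull force. Lifting until the rim is about 80 mm above the mouth.

Call:
step_arm(increments=[[[0,0,-0.2],[0,0,0]],[[0,0,-0.5],[0,0,0]],[[0,0,-0.9],[0,0,0]],[[0,0,-1.3],[0,0,0]],[[0,0,-1.7],[0,0,0]],[[0,0,-2.0],[0,0,0]],[[0,0,-2.2],[0,0,0]],[[0,0,-2.2],[0,0,0]]])

```text
clock: 16.22
tool_pos: [0.5194, 0.1442, 0.2096]
orientation: [-0.197, 0.98, 0.0, 0.002]
ft_force: [0.3, -0.6, -0.4]
finger_gap: 0.0583
```

Call:
step_arm(increments=[[[0,0,0],[0,0,0]],[[0,0,0],[0,0,0]],[[0,0,0],[0,0,0]],[[0,0,0],[0,0,0]],[[0,0,0],[0,0,0]],[[0,0,0],[0,0,0]],[[0,0,0],[0,0,0]],[[0,0,0],[0,0,0]]])

```text
clock: 16.88
tool_pos: [0.5185, 0.1438, 0.2078]
orientation: [-0.197, 0.98, -0.0, -0.0]
ft_force: [-0.1, -0.1, -0.6]
finger_gap: 0.0584
```

```bash
python3 -c "
from h import *
plan(.5185,.1435,.208); o=r.get_obs(); print(o['ft_force'],o['moment'],o['finger_gap'],abs(o['joint_vel']).max())
a,d=r.grab_frame('scene');P=pts('scene',d)
for s in r.silhouettes('scene','cap')[:2]:
  m=s['mask']&(d>0);p=P[m];print(s['conf'],s['uv'],p.min(0),p.max(0),np.percentile(p[:,2],[2,98]),p.mean(0))
m=(abs(P[...,0]-.4965)<.08)&(abs(P[...,1]+.173)<.08)&(P[...,2]>.060)&(P[...,2]<.075)
print('jar',P[m].min(0),P[m].max(0))
save('s11',a)"
```

```text
shift [ 0.002 -0.007 -0.006] turn [ 0. -0.  0.] jawyaw 112.7 p [0.5185 0.1438 0.2078] j7 [-0.17   0.52  -0.224  1.865  0.159  0.775  1.487] t 16.8833
[-0.06753777 -0.07554623 -0.55684708] [-0.00967153  0.00947437  0.00848742] 0.058400907412628766 0.00360722800725561
0.74 [383.3, 236.8] [ 0.3574729   0.15274916 -0.00213214] [0.4186315  0.2125235  0.03684885] [0.00171447 0.03567306] [0.39464126 0.18943077 0.02569753]
0.72 [314.1, 149.4] [ 0.2404494  -0.24163779 -0.00220066] [0.55124748 0.17631716 0.25805765] [0.20039129 0.23402137] [0.53030492 0.15029562 0.2223475 ]
jar [ 0.47339512 -0.20096542  0.0601004 ] [ 0.52657461 -0.14573373  0.07074931]
```

View pics/s11.png

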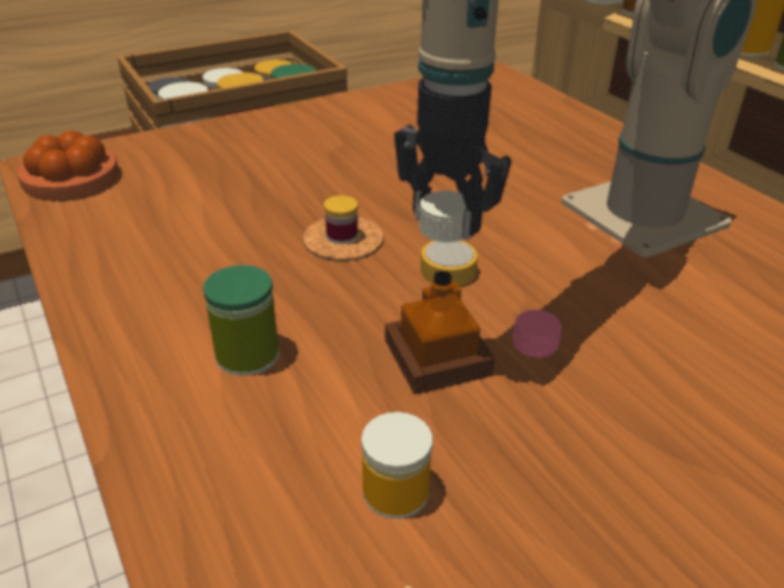

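The cap hangs level in the gripper at (442,215), straight over the open neck at (441,282), with its rim at z ≈ 0.200. The jar stands on the mat at (341,220), and the bystanders have not moved. Handing in.

```bash
python3 -c "
from rig import r
print(r.close_job())"
```

```text
the job is handed in; nothing more can be done
None
```

I stood the small jar upright on the cork mat, then opened the bottle and handed the job in with the cap still in the gripper. No verdict is reported, so what follows is from my own checks.

- **Jar:** its centre came out about 2–5 mm from the mat's centre in the depth images. It was standing and let go.
- **Cap:** I pressed it about 7 mm, with roughly 8 N on the wrist. I then turned it about 90° anticlockwise while holding it down, and it lifted off without resistance.
- **Final pose:** the cap looks level and centred over the neck. Its rim is at about z = 0.200 m, roughly 79 mm above the mouth. The fingers are closed on it (gap 58 mm) and the arm is at rest.
- **Bystanders:** the pickle jar, tin and corn jar are where they stood in the last picture. I judged this by eye and did not measure it.
- **Time:** about 17 s of the 58 s were used.

Two things disagreed slightly:

- **Camera positions:** the two cameras differed by 2–4 mm, within what I expected from the calibration. I used values in between.
- **Cap detector:** it rated the pink look-alike just above the real cap (0.74 against 0.72). I told them apart by colour and position.

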